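# Nudge a cover plate onto its locating pins

### The job

The aluminium plate has been put down askew on the two brass pins of the assembly fixture, off to one side and short of the fence. Without gripping or lifting it, gently nudge it sideways with the fingertips, with the red fence to guide it, until both of its holes drop over the pins and it lies flat on the steel base. Then draw the hand away, and leave everything else on the bench where it stands.

Things in the scene. Friction and masses are not known exactly. Their poses are not given: they have to be found in the camera images.
- fixture: dark steel fixture base screwed to the bench, 200 mm (its x) by 400 mm (its y), 12 mm thick. Origin on the bench, under the place of the plate's middle once seated; the base reaches from x = -115 to +85 mm, y = -200 to +200 mm. Its x points from the plate's seat to the red fence (roughly away from the robot), y along the fence, z up
- fence (a point): middle of the top edge of the red fence's plate-side face, at fixture x = +51.5, y = 0 mm. The fence is a bar 14 mm high over the base, 14 mm thick, 340 mm long along y. A plate lying against it has its holes about 1.5 mm past the pins in x, close enough to drop
- pin0 (a point): tip of the brass pin at the fixture's -y side, at x = -30, y = -40 mm, 9 mm above the base (21 mm above the bench). Each pin is 10 mm across for its lower 4 mm, then a cone to a flat tip 4 mm across; a hole up to about 4 mm off the pin still drops and centres itself
- pin1 (a point): tip of the like pin at the fixture's +y side, at x = -30, y = +40 mm
- plate_mid (a point): middle of the plate, half-way through its thickness; 16 mm above the bench once seated. At the start the plate leans on the pin tips, its robot-side long edge about 13 mm above the base, its far long edge on the base 10 to 20 mm short of the fence; it is 15 to 46 mm off to the fixture's +y side (the robot's left) and turned by up to 4 degrees. A push of a few newtons slides it; over 45 N would harm it
- hole0 (a point): centre of the plate's hole at its -y side, on the underside, at x = -30, y = -40 mm from the plate's middle; 15 mm across, right through; it goes over pin0
- hole1 (a point): centre of the plate's other hole, on the underside, at x = -30, y = +40 mm; it goes over pin1
- standoff: turned brass standoff, 14 mm across and 35 mm tall, standing on a near corner of the fixture's base; origin under its foot
- motor: small steel electric motor standing upright, 42 mm across, 74 mm tall with its shaft; origin under its foot
- tape: yellow roll of tape lying flat, 90 mm across, 24 mm tall; origin under its middle
- screwdriver: screwdriver lying on the table; origin at its middle, on the table
- spray: white spray-fluid bottle with a blue band, 54 mm across, 150 mm tall; origin under its foot
- notes: block of yellow sticky notes, 76 x 76 x 20 mm; origin under its middle
- plate: aluminium plate, 100 mm (its x) by 200 mm (its y) by 8 mm, 0.35 to 0.55 kg, with a green circuit board 4 mm high on its far half; origin at the middle of its underside; x, y, z run as the fixture's do once it is seated
Mind the look-alikes: they are no part of the job. Several things have the shape of the plate; the one meant has the colours described above.

How it is judged:
By the outcome, as a careful person would: the job done as asked, in the order asked, and still so for the second after the job is handed in, with the robot touching nothing.
It also fails if it takes over 42 s, if anything falls off the work surface, if the arm or the gripper's body presses on something with over 40 N, if the wrist force passes 120 N, or if a joint passes its speed limit or range.

### The arm

A 7-joint arm with a two-finger parallel gripper is mounted at the origin on the work surface. World frame = base frame: x ahead of the robot, y to its left, z up, the work surface at z = 0. Lengths are in m, angles in degrees, forces in N, time in s.
With the tool pointing down it reaches from about 0.425 to 0.825 m from the base axis. Payload 3.6 kg.
Tool frame: the origin (TCP) lies on the centre line of the jaws, within the pads' length; the fingertips stand 19 mm ahead of it and the grasp point (between the pads) is the TCP; z points along the fingers, x is the direction in which the jaws open and shut, and the axes are right-handed (so a half turn about z gives the same grasp; the last joint's range is limited). The gripper opens to 93 mm and grips with 3 to 60 N. Pads are 15 mm wide; open, the fingers measure 128 mm over their backs; the gripper's body (75 mm by 188 mm) begins 65 mm behind the grasp point.
Start: joints at [-71.305, 35.231, -0.722, 81.555, 0.464, 63.22, -2.315], TCP at [0.225, 0.61, 0.238] pointing down, gripper open.
Joint ranges: [-178.69, 178.69], [-17.37, 117.87], [-77.05, 75.6], [15.02, 138.74], [-78.02, 258.01], [0.78, 113.62], [-162.83, 162.83]. Speed limits (degrees/s): [159.86, 159.86, 180, 180, 180, 180, 180].

### API

Orientations are given as [roll, pitch, yaw] about the fixed x, y, z axes, in that order (R = Rz(yaw) Ry(pitch) Rx(roll)).
In Python, from rig import move_pose, servo_line, set_joints, grip, pause, solve_ik, read_camera, IKError, sign_off, read_time_s, read_joint_positions, read_joint_velocities, read_effort, read_eef_pos, read_tool_rot, read_contact_force, read_ft_torque, read_gripper_width gives the robot as it stands. Calls block until the motion is done:
- move_pose(position, orientation): joint-space move of the TCP to a pose.
- servo_line(position, frame=None, speed=0.15, max_force=None): straight line of the TCP; frame=None keeps the orientation; speed is the mean speed in m/s. With max_force (N) it stops when the force on the tool has changed by that much, and returns True; else False.
- set_joints(angles): joint-space move.
- grip(opening, strength=None): finger opening in m; strength is the grip in N (None keeps the last); returns when the fingers have stopped.
- pause(seconds).
- solve_ik(position, orientation): joint angles nearest the present ones, or None.
- read_camera(name): name is "side" or "top"; returns a dict with "frame" (420x560x3 uint8, blue, green, red), "camera_matrix" (3x3 intrinsics, pixels), "k1" (the pictures are not rectified: a ray, as slopes to the right and down, at radius r is drawn at 1 + k1 r^2 times it, then the intrinsics apply), "eye" and "attitude" of the camera in the world. Camera axes: x right, y down, z forward; pixel columns grow to the right and rows downward; lengths in m; the calibration is good to about 2 mm. A picture is of the moment at which its call begins. There is no depth.
A pose or a line that the arm cannot do raises IKError and nothing moves.
- sign_off(): hands the job in, once; it reports no verdict.
Readings, each from a call of its own:
- read_time_s(): time.
- read_joint_positions(): joint angles.
- read_joint_velocities(): joint speeds.
- read_effort(): joint torques, N m.
- read_eef_pos(): TCP position.
- read_tool_rot(): TCP orientation.
- read_contact_force(): force on the tool from outside, world axes, zero at the start.
- read_ft_torque(): the same for the moment, N m.
- read_gripper_width(): finger opening in m.
Only numpy, scipy, OpenCV 4.12 (cv2) and the standard library are available. Lean on these libraries where they do the work, as an engineer would, in place of code of your own. Each camera call takes 0.05 s, during which the arm holds its last target. There are 200 camera calls.

## Working session

There is one attempt and no reset: what is moved stays moved. The work goes in short steps, each a Python script; the robot and the scene stay as the last script left them, time stands still between calls to the robot, and variables do not carry over. Pictures are saved under pics/ and viewed, about 8 in all and at most 12, crops included, and the job is handed in when it is done.

```bash
ls; mkdir -p pics
python3 - <<'E'
from rig import *
import cv2
for n in("top","side"):
    c=read_camera(n);cv2.imwrite(f"pics/{n}0.png",c["frame"]);print(n,c["camera_matrix"],c["k1"],c["eye"],c["attitude"])
print(read_time_s(),read_tool_rot(),read_contact_force())
E
```

```text
pics
top [[427.37831218   0.         278.59741593]
 [  0.         427.37831218 202.59081407]
 [  0.           0.           1.        ]] -0.03731653982917678 [ 0.25040706 -0.00919898  1.12630833] [-168.64472572    0.54155397  -89.71630214]
side [[505.57631327   0.         284.75899151]
 [  0.         505.57631327 206.33842463]
 [  0.           0.           1.        ]] -0.00043303721965662345 [0.33958025 1.29374603 1.02214696] [-126.14750495    1.13905642 -175.03849509]
0.1 [1.79997950e+02 1.30128886e-01 6.97867296e+01] [ 1.19685323  0.18682698 -0.28066669]
```

View pics/top0.png

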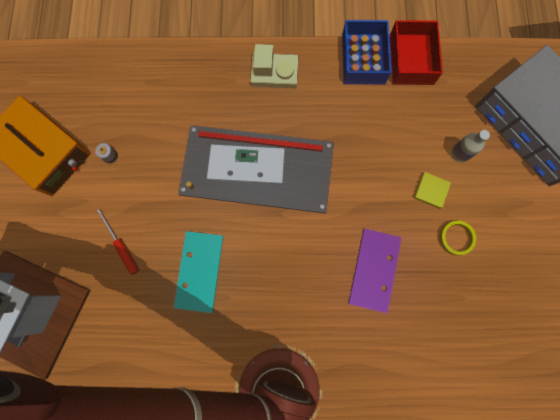

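View pics/side0.png

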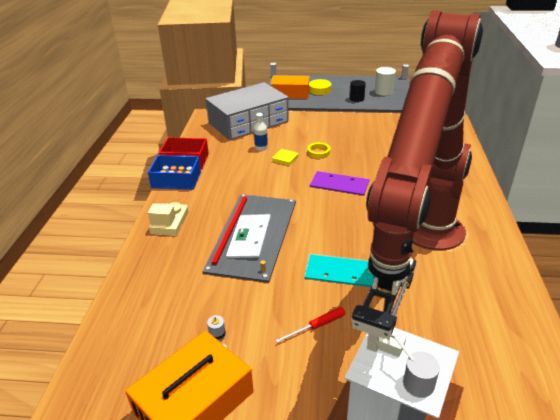

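The top view shows the dark fixture base, with corners at about (193,128), (333,145), (328,210) and (181,195). The red fence runs (200,134)–(322,149), and the silver plate with the green board covers about (208–284, 146–182). The standoff is at (189,185). The cyan (199,272) and purple (376,270) plates are look-alikes, because only the silver one has the green board and lies on the fixture.

```bash
cat > h.py <<'E'
from rig import *
import cv2, numpy as np
from scipy.spatial.transform import Rotation as Ro
def cast(c,px,z):
    s=cv2.undistortPoints(np.array(px,float).reshape(-1,1,2),c["camera_matrix"],np.array([c["k1"],0,0,0,0.]),None).reshape(-1,2)
    d=np.c_[s,np.ones(len(s))]@Ro.from_euler('xyz',c["attitude"],degrees=True).as_matrix().T
    e=np.array(c["eye"]);z=np.broadcast_to(z,len(d))
    return e+d*((z-e[2])/d[:,2])[:,None]
def big(m):
    return max(cv2.findContours(m.astype(np.uint8),cv2.RETR_EXTERNAL,cv2.CHAIN_APPROX_NONE)[0],key=cv2.contourArea)
def rect(c,cnt,z):
    """min-area rectangle of a contour cast on plane z: centre, (long,short), angle of the long axis"""
    (x,y),(w,h),a=cv2.minAreaRect((cast(c,cnt,z)[:,:2]*1000).astype(np.float32))
    if w<h: w,h,a=h,w,a+90
    return np.array([x,y]),(w,h),(a-90+90)%180-90+0   # angle minus 90 = yaw of x axis
def look(c):
    f=c["frame"];b,g,r=[f[...,i].astype(int) for i in range(3)]
    roi=np.zeros(f.shape[:2],bool);roi[110:225,165:350]=1
    sat=f.max(2).astype(int)-f.min(2)
    red=roi&(r>90)&(g<60)&(b<60)
    plate=roi&(sat<40)&(f.min(2)>120)
    base=roi&(((sat<35)&(r<140))|plate|red)
    base=cv2.morphologyEx(base.astype(np.uint8),cv2.MORPH_OPEN,np.ones((5,5)))
    return big(red),big(cv2.morphologyEx(plate.astype(np.uint8),cv2.MORPH_OPEN,np.ones((3,3)))),big(base)
E
python3 - <<'E'
from h import *
c=read_camera("top");red,pl,ba=look(c)
for n,k,z in(("fence",red,.026),("plate",pl,.0265),("base",ba,.012)): print(n,rect(c,k,z))
print("standoff",cast(c,[[189,184]],.035))
f=c["frame"].copy()
for k in(red,pl,ba): cv2.drawContours(f,[k],-1,(255,0,255),1)
v=np.hstack([cv2.resize(x[115:225,165:350],None,fx=2.1,fy=2.1*2,interpolation=0) if 0 else cv2.resize(x[115:225,165:350],None,fx=4,fy=4,interpolation=cv2.INTER_CUBIC) for x in(f,)])
cv2.imwrite("pics/crop1.png",v)
E
```

```text
fence (array([643.10150146,  54.03515625]), (338.6637268066406, 15.857173919677734), -7.026519775390625)
plate (array([578.98486328,  91.87121582]), (200.95179748535156, 96.65381622314453), -3.271759033203125)
base (array([569.58813477,  63.32640076]), (397.9599609375, 199.79359436035156), -6.88201904296875)
standoff [[0.51881299 0.23877134 0.035     ]]
```

View pics/crop1.png

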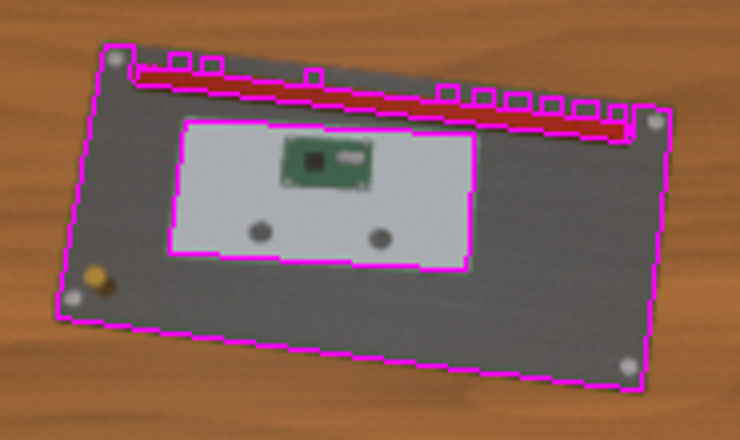

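The contours fit well. The fixture is at about (584.8, 61.3) mm, yaw −6.95°. The plate is at about x −9.5, y +29.7 mm in the fixture frame, turned +3.7°. I'll push it to the fence first with both fingertips spread.

```bash
cat >> h.py <<'E'
O=np.array([.5848,.0613]);Y=-6.95
FR=np.array([[np.cos(np.radians(Y)),-np.sin(np.radians(Y))],[np.sin(np.radians(Y)),np.cos(np.radians(Y))]])
def W(x,y,z): return [*(O+FR@np.array([x,y])/1000),z/1000]   # fixture mm -> world m (tcp z over bench)
def F(p): return (FR.T@(np.array(p[:2])-O))*1000
DOWN=[180,0,90+Y]
def report(tag):
    print(tag,"t%.1f"%read_time_s(),"tcp",F(read_eef_pos()).round(1),"z%.1f"%(read_eef_pos()[2]*1e3),"f",np.round(read_contact_force(),1))
def see(name):
    c=read_camera("top");red,pl,ba=look(c);ctr,s,a=rect(c,pl,.0235)
    print("plate in fixture",F(ctr/1000).round(1),np.round(s,1),"yaw %.1f"%(a-Y))
    f=cv2.resize(c["frame"][105:225,165:350],None,fx=4,fy=4,interpolation=cv2.INTER_CUBIC);cv2.imwrite(f"pics/{name}.png",f)
E
python3 - <<'E'
from h import *
grip(.093)
move_pose(W(-88,30,200),DOWN); report("above")
servo_line(W(-88,30,60),speed=.15)
servo_line(W(-88,30,36),speed=.06); report("down")
print(servo_line(W(-48,30,36),speed=.02,max_force=9)); report("pushed")
see("push1")
E
```

```text
above t2.5 tcp [-88.1  31.3] z200.0 f [-0.3  0.6  0.2]
down t4.1 tcp [-88.2  29.9] z35.6 f [ 0.4 -0.6 -0.8]
True
pushed t5.6 tcp [-58.7  29.6] z34.9 f [0.7 0.4 0.3]
plate in fixture [  3.5 -31. ] [96.3 86.4] yaw 89.8
```

View pics/push1.png

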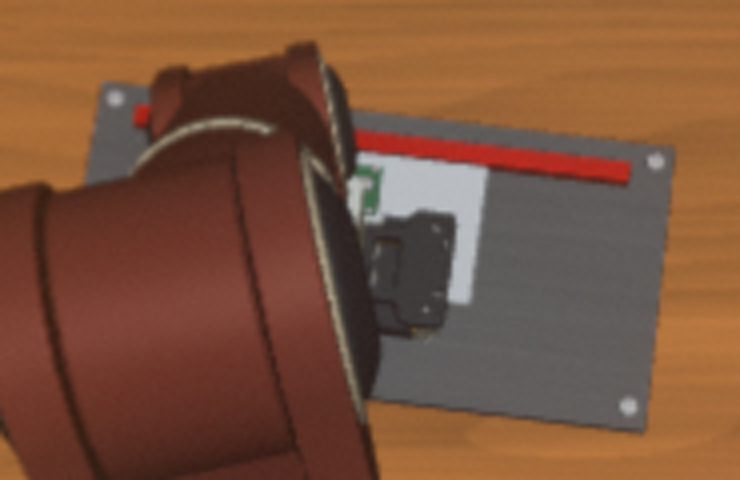

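The arm hides most of the plate. The visible −y end looks close to the fence, but the hand stopped about 3 mm before where I expected. I'll press again with a slightly higher limit and record the force.

Run:
```python
from h import *
for _ in range(2):
    x=F(read_eef_pos())[0]
    print(servo_line(W(x+6,30,36),speed=.012,max_force=14)); report("press")
print("mom",np.round(read_ft_torque(),2))
servo_line(W(-85,30,36),speed=.1); servo_line(W(-85,30,90),speed=.2)
grip(0)
move_pose(W(-15,215,130),DOWN); report("clear")
see("push2")
```

```text
False
press t6.4 tcp [-57.9  29.6] z34.8 f [-6.1  0.2 -0. ]
False
press t6.7 tcp [-57.9  29.6] z34.7 f [-8.4  1.7  1.3]
mom [ 0.36  1.75 -0.21]
clear t9.9 tcp [-15.2 212.5] z129.3 f [ 0.3 -1.1  0.1]
plate in fixture [ 2.6 26.8] [204.5  99. ] yaw -0.0
```

View pics/push2.png

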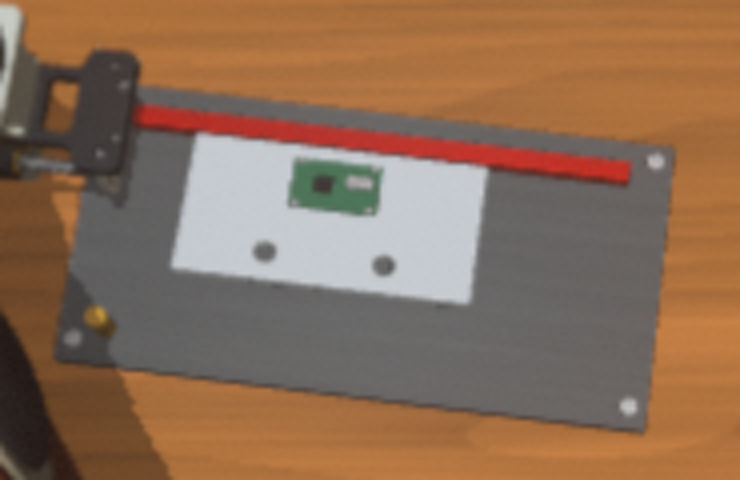

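The plate now lies flush with the fence, yaw 0.0°, x about 2 mm, y about +27 mm. The +y end is free, and the standoff hasn't moved, at crop (97,320). Next I'll push the end along −y with a slight drift toward the fence.

Run:
```python
from h import *
servo_line(W(-12,175,130),speed=.2);servo_line(W(-12,175,50),speed=.15);servo_line(W(-12,175,36),speed=.06)
servo_line(W(-12,152,36),speed=.06);report("near")
y=152;x=-12
while y>106:
    y-=4;x+=.6
    s=servo_line(W(x,y,36),speed=.02,max_force=12);report(f"{y} {s}")
    if s: break
see("push3")
```

```text
near t11.9 tcp [-11.8 151.6] z36.2 f [ 0.8 -0.8 -0.4]
148 False t12.2 tcp [-11.4 148. ] z36.0 f [0.3 0.3 0.2]
144 False t12.6 tcp [-10.7 143.7] z36.0 f [-0.3 -0.7  0.9]
140 False t12.9 tcp [-10.4 140.1] z36.0 f [-0.8 -0.5 -0.9]
136 False t13.3 tcp [-10.2 136.7] z36.0 f [-0.7  3.   0.8]
132 False t13.6 tcp [ -9.8 132.5] z35.9 f [-1.5  3.7  1.1]
128 False t14.0 tcp [ -8.5 127.9] z35.9 f [-1.4  3.1  0.8]
124 False t14.3 tcp [ -7.4 123.3] z36.0 f [-1.2  2.6 -0.9]
120 False t14.7 tcp [ -5.7 117.7] z36.2 f [-0.1 -0.2 -0.7]
116 False t15.0 tcp [ -6.3 115.4] z36.1 f [-0.1 -0.2  0.1]
112 False t15.4 tcp [ -5.9 111.7] z36.0 f [-0.  -0.1  0.4]
108 False t15.7 tcp [ -5.3 108.5] z36.1 f [0.2 1.1 0.3]
104 False t16.1 tcp [ -4.6 105.3] z36.3 f [0.4 4.6 1.6]
plate in fixture [ 0.4 -6.4] [193.3 100.6] yaw 0.4
```

View pics/push3.png

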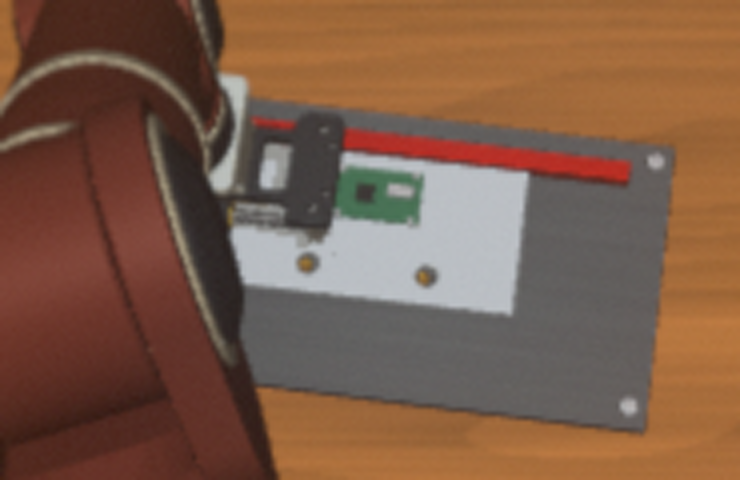

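Both brass pins show through the holes. The push force vanished at TCP y of about 118, where the plate dropped, and came back against the pins. I'll withdraw and check from both cameras.

Run:
```python
from h import *
servo_line(W(-5,135,36),speed=.08);servo_line(W(-5,150,60),speed=.12);servo_line(W(-5,215,200),speed=.25)
move_pose([.3,.5,.25],DOWN);report("away")
c=read_camera("top");_,pl,_=look(c);ctr,s,a=rect(c,pl,.020);print("plate",F(ctr/1000).round(1),np.round(s,1),"yaw %.1f"%(a-Y))
d=read_camera("side")["frame"]
A=cv2.resize(c["frame"][110:225,165:350],(640,398),interpolation=cv2.INTER_CUBIC)[:,:]
B=cv2.resize(d[190:285,195:305],(461,398),interpolation=cv2.INTER_CUBIC)
v=np.hstack([A,B]);cv2.imwrite("pics/final.png",cv2.resize(v,None,fx=.72,fy=.72,interpolation=cv2.INTER_AREA))
```

```text
away t19.2 tcp [-333.7  400.1] z249.7 f [ 0.6  0.  -0.1]
plate [ 1.8 -1.7] [200.9 100.1] yaw 0.4
```

View pics/final.png

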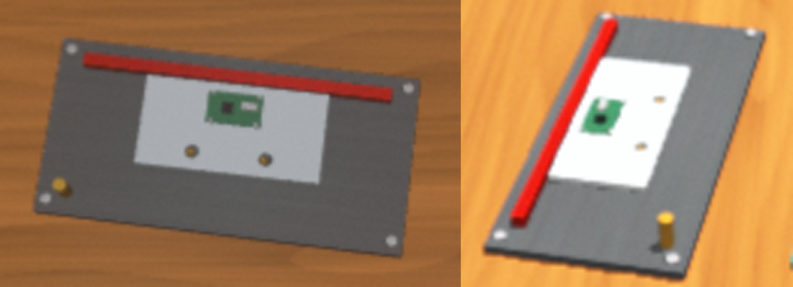

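The holes show the pins in both views, and the offset is within the 2.5 mm play. One more check on flatness: cast the side-view outline at the seated height and compare it with the top view.

Run:
```python
from h import *
def corners(n,r):
    c=read_camera(n);f=c["frame"];m=np.zeros(f.shape[:2],bool);m[r]=1
    m&=(f.max(2).astype(int)-f.min(2)<40)&(f.min(2)>120)
    k=big(cv2.morphologyEx(m.astype(np.uint8),cv2.MORPH_OPEN,np.ones((3,3))))
    p=cast(c,k,.020)[:,:2]*1000
    q=np.array([F(x/1000) for x in p])
    return [q[np.argmax(q@np.array(s))].round(1) for s in((1,1),(1,-1),(-1,-1),(-1,1))]
print(corners("top",np.s_[110:225,165:350]));print(corners("side",np.s_[195:280,205:300]))
```

```text
[array([50. , 97.6]), array([ 51.3, -99.9]), array([ -44.3, -100.5]), array([-46.5,  96.4])]
[array([ 72.1, 200.6]), array([  48.1, -181.3]), array([-110. , -185.8]), array([-114. ,  198.6])]
```

Run:
```python
from h import *
def corners(n,r,t):
    c=read_camera(n);f=c["frame"];m=np.zeros(f.shape[:2],bool);m[r]=1
    m&=(f.max(2).astype(int)-f.min(2)<50)&(f.min(2)>t)
    k=big(m);q=np.array([F(x/1000) for x in cast(c,k,.020)[:,:2]*1000])
    return [q[np.argmax(q@np.array(s))].round(1) for s in((1,1),(1,-1),(-1,-1),(-1,1))]
print(corners("top",np.s_[110:225,165:350],120));print(corners("side",np.s_[195:280,205:300],190))
```

```text
[array([50. , 97.6]), array([ 51.3, -99.9]), array([ -47.1, -100.8]), array([-46.5,  96.4])]
[array([48.7, 93.4]), array([  47.9, -104.3]), array([ -48.3, -104.9]), array([-51.8,  93.3])]
```

The side view differs from the top view by the same ~4 mm at the near and far edges. That is calibration or mask bias. If the near edge were still up on the pins, the two edges would differ by many mm, so the plate is flat.

```bash
python3 -c "
from rig import *
print(read_time_s(),read_contact_force());sign_off()"
```

```text
19.525 [-0.20291415 -0.66647212 -0.08845516]
the job is handed in; nothing more can be done
```

The plate is seated over both pins and lies flat on the base, and the job was handed in at 19.5 s with the hand clear of everything.

**What I did:** I pushed the plate flush to the fence with both fingertips spread, limiting the push to about 14 N. I then closed the fingers and slid the plate along the fence with 3–5 N until it dropped. After that I drew the hand away.

**Last checks:**
- **Pins:** Both brass pins show in the holes in both camera views.
- **Position:** The plate's middle is about 1.8 mm in x and −1.7 mm in y from its seat, turned 0.4°. That is right at the edge of the 2.5 mm hole play, given calibration good to about 2 mm.
- **Standoff:** It looks unmoved. I did not measure the other things on the bench again.
- **Disagreement:** The side camera placed the plate about 4 mm further toward −y than the top camera. The shift was nearly the same at the near and far edges, so I put it down to calibration and mask bias, not tilt. My first side-view measurement failed because its colour mask picked up the base, and I redid it with a stricter one.

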